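Find the softest pump mount and flip its tag

ROBOT

A 7-joint arm with a two-finger parallel gripper is mounted at the origin on the work surface. World frame = base frame: x ahead of the robot, y to its left, z up, the work surface at z = 0. Lengths are in m, angles in rad, forces in N, time in s.
With the tool pointing down it reaches from about 0.4 to 0.75 m from the base axis. Payload 19.5 kg.
Tool frame: the origin (TCP) lies at the very end of the fingers, on their centre line; the grasp point (between the pads) lies 19 mm behind it (arm.grasp_offset is the distance from the TCP to the grasp point, in m); z points along the fingers, y is the direction in which the jaws open and shut (so a half turn about z gives the same grasp; the last joint's range is limited). The gripper opens to 85 mm and grips with 20 to 120 N. Pads are 22 mm wide; open, the fingers measure 114 mm over their backs; the gripper's body (76 mm by 85 mm) begins 54 mm behind the grasp point. The pads swing forward as they close: fully open they stand 13 mm farther back than shut.
Start: joints at [1.254, 0.707, -0.028, 1.485, 0.022, 0.951, -0.075], TCP at [0.156, -0.553, 0.231] pointing down, gripper open.
Joint ranges: [-2.71, 2.71], [-0.32, 2.16], [-1.57, 1.52], [0, 2.45], [-1.46, 4.6], [0, 2.02], [-2.83, 2.83]. Speed limits (rad/s): [1.89, 1.89, 2.57, 2.57, 3.01, 3.01, 3.01].

INTERFACE

Orientations are given as a unit quaternion [x, y, z, w].
In Python, from workcell import arm gives the robot as it stands.
- The arm moves only by the shell command python3 -m inch 'ROWS' [FORCE]. ROWS is JSON, a list of rows, each a list of 7 numbers: the closure, from -1 (fully open) to 1 (shut), so that 0 is half open, then the shift along the tool's x, y, z in cm, then the turn, a rotation vector about the tool's x, y, z in rad. A call has 1 to 20 rows; each row is the pose to reach, as a shift and turn from the pose measured when the call began, along the tool's axes at that moment; what a row does not reach only later rows make up. A row lasts 1/8 s, in which the tool goes at most 62.5 mm and 10.7 degrees, less where a joint would pass 70% of its speed; a pose out of reach is approached as far as the arm can. A call with a gripper value outside its range is refused whole. The fingers move at their own pace and stop on an object; FORCE is the grip in N (left out, the last holds). Time passes only in rows, so rows that repeat a pose let the fingers close. It gives the time, the measured TCP pose, the force and the opening at its end, in the units of the state.
- arm.sense(): the state, without advancing time (a new reading comes with each control period).
- arm.camera(name): name is "scene" or "side" or "wrist"; returns the picture (400x640x3 uint8, red, green, blue); there is no depth.
- arm.get_calibration(name): a dict with "fx", "fy", "cx", "cy" (pixels), "k1" (the pictures are not rectified: a ray, as slopes to the right and down, at radius r is drawn at 1 + k1 r^2 times it, then the intrinsics apply), "T" (4x4, takes a point from camera to world coordinates); the wrist camera has in their place "tool_from_camera" (4x4, takes a point from camera to tool coordinates, whose origin is the TCP and whose axes are the flange's). Camera axes: x right, y down, z forward; pixel columns grow to the right and rows downward; lengths in m; the calibration is good to about 2 mm. A picture is of the moment at which its call begins: read the wrist's pose just before it. get_calibration takes no time and is no camera call.
- arm.finish_job(): hands the job in, once; it reports no verdict.
The state is a dict: "t": time; "joint_positions": joint angles; "joint_vel": joint speeds; "tau": joint torques, N m; "tcp_pos": TCP position; "eef_rot": TCP orientation; "ft_force": force on the tool from outside, world axes, zero at the start; "ft_torque": the same for the moment, N m; "grip_width": opening from 0.0 (shut) to 1.0 (fully open).
Only numpy, scipy, OpenCV 4.12 (cv2) and the standard library are available. Lean on these libraries where they do the work, as an engineer would, in place of code of your own. Each camera call takes 0.05 s, during which the arm holds its last target.

TASK

The three spring mounts in the pick rack look alike but their springs differ. Working along the row from the robot's left to its right, press each mount's top pad down with the fingertips until it plainly gives; then push the flip tag in front of the softest mount down flat and leave the other two tags up. Only press and push: nothing is to be picked up, and the mounts and the loose fittings around the rack stay where they are.

Things in the scene. Friction and masses are not known exactly. Their poses are not given: they have to be found in the camera images.
- rack: low fixed steel rack, 425 mm wide, with a cardboard tray of three bays. Origin: at table level under the middle bay's centre; x away from the robot, y along the row to the robot's left. Bay centres x = 0, y = 135 (left), 0, -135 mm (right); floor 31 mm, tray walls' tops 52 mm above the table; tray x = -67 to 67 mm. In front, to x = -142 mm, a ledge 27 mm high carries the tags
- mount_a: one of three loose spring mounts (about 0.6 kg) that look alike but differ in stiffness; which bay each is in varies. 66 mm high: round foot 68 mm across, coil spring, grey cap with a flat black rubber pad 48 mm across on top. Origin: centre of the underside; z up, so the unpressed pad's top is 66 mm above the origin
- mount_b: one of three loose spring mounts (about 0.6 kg) that look alike but differ in stiffness; which bay each is in varies. 66 mm high: round foot 68 mm across, coil spring, grey cap with a flat black rubber pad 48 mm across on top. Origin: centre of the underside; z up, so the unpressed pad's top is 66 mm above the origin
- mount_c: one of three loose spring mounts (about 0.6 kg) that look alike but differ in stiffness; which bay each is in varies. 66 mm high: round foot 68 mm across, coil spring, grey cap with a flat black rubber pad 48 mm across on top. Origin: centre of the underside; z up, so the unpressed pad's top is 66 mm above the origin
- pad_a (a joint): how far the pad of mount_a is pressed straight down (m): 0 released, 0.015 at its stop; it springs back. The springs start at about 0.5 N and take roughly 0.5 to 2 N per mm; the softest needs less than half the force per mm of either other
- pad_b (a joint): how far the pad of mount_b is pressed straight down (m): 0 released, 0.015 at its stop; it springs back. The springs start at about 0.5 N and take roughly 0.5 to 2 N per mm; the softest needs less than half the force per mm of either other
- pad_c (a joint): how far the pad of mount_c is pressed straight down (m): 0 released, 0.015 at its stop; it springs back. The springs start at about 0.5 N and take roughly 0.5 to 2 N per mm; the softest needs less than half the force per mm of either other
- tag_left (a joint): fold angle (rad) of the left bay's flip tag, a metal card holder 56 mm wide, 58 mm from hinge to free edge, 3 mm thick: 0 raised, sloping up 35 degrees towards the robot (starts 0 to 0.1); 0.611 flat, top face 34 mm above the table. Hinge along rack y, at rack (-80, 135, 32.5) mm, stiff (0.05 N m): it stays where left; pressing down on the free edge folds it
- tag_middle (a joint): fold angle (rad) of the middle bay's flip tag, a metal card holder 56 mm wide, 58 mm from hinge to free edge, 3 mm thick: 0 raised, sloping up 35 degrees towards the robot (starts 0 to 0.1); 0.611 flat, top face 34 mm above the table. Hinge along rack y, at rack (-80, 0, 32.5) mm, stiff (0.05 N m): it stays where left; pressing down on the free edge folds it
- tag_right (a joint): fold angle (rad) of the right bay's flip tag, a metal card holder 56 mm wide, 58 mm from hinge to free edge, 3 mm thick: 0 raised, sloping up 35 degrees towards the robot (starts 0 to 0.1); 0.611 flat, top face 34 mm above the table. Hinge along rack y, at rack (-80, -135, 32.5) mm, stiff (0.05 N m): it stays where left; pressing down on the free edge folds it
- tag_left_edge (a point): middle of the free edge of the left bay's tag, moves with it
- tag_middle_edge (a point): middle of the free edge of the middle bay's tag, moves with it
- tag_right_edge (a point): middle of the free edge of the right bay's tag, moves with it
- tee: bystander: loose white plastic waste tee lying near the left end of the rack, run 140 mm, branch 72 mm, 56 mm high. Origin: under the crossing of its pipes, at its underside
- coupling: bystander: loose brass pipe coupling standing in front of the rack, 33 mm across, 42 mm high. Origin: centre of its underside
- tin: bystander: loose closed tin standing near the right end of the rack, 68 mm across, 62 mm high. Origin: centre of its underside
Things that resemble listed ones, but are neither listed nor needed, are in the scene too. Leave any orange or turquoise look-alike of the mount_c alone.

How it is judged:
On the way, in this order (a step that is already met when the one before it is completed fails the run):
1. the pad of the mount in the left bay is pressed with the fingers, at least 1.5 mm down (((y of mount_a in the frame of rack above 0.0675 m and value of joint pad_a above 0.0015 m and contact force between the fingers and mount_a above 1 N) or (y of mount_b in the frame of rack above 0.0675 m and value of joint pad_b above 0.0015 m and contact force between the fingers and mount_b above 1 N) or (y of mount_c in the frame of rack above 0.0675 m and value of joint pad_c above 0.0015 m and contact force between the fingers and mount_c above 1 N))), for 0.1 s.
2. the pad of the mount in the middle bay is pressed with the fingers, at least 1.5 mm down (((y of mount_a in the frame of rack between -0.0675 and 0.0675 m and value of joint pad_a above 0.0015 m and contact force between the fingers and mount_a above 1 N) or (y of mount_b in the frame of rack between -0.0675 and 0.0675 m and value of joint pad_b above 0.0015 m and contact force between the fingers and mount_b above 1 N) or (y of mount_c in the frame of rack between -0.0675 and 0.0675 m and value of joint pad_c above 0.0015 m and contact force between the fingers and mount_c above 1 N))), for 0.1 s.
3. the pad of the mount in the right bay is pressed with the fingers, at least 1.5 mm down (((y of mount_a in the frame of rack below -0.0675 m and value of joint pad_a above 0.0015 m and contact force between the fingers and mount_a above 1 N) or (y of mount_b in the frame of rack below -0.0675 m and value of joint pad_b above 0.0015 m and contact force between the fingers and mount_b above 1 N) or (y of mount_c in the frame of rack below -0.0675 m and value of joint pad_c above 0.0015 m and contact force between the fingers and mount_c above 1 N))), for 0.1 s.
4. the tag in front of the softest mount is pushed down flat (((y of mount_b in the frame of rack above 0.0675 m and value of joint tag_left above 0.55 rad and value of joint each of tag_middle, tag_right below 0.3 rad) or (y of mount_b in the frame of rack between -0.0675 and 0.0675 m and value of joint tag_middle above 0.55 rad and value of joint each of tag_left, tag_right below 0.3 rad) or (y of mount_b in the frame of rack below -0.0675 m and value of joint tag_right above 0.55 rad and value of joint each of tag_left, tag_middle below 0.3 rad))), for 0.1 s.
At the end, for the whole second after the job is handed in: The tag in front of the softest mount lies flat (folded at least 0.55 of 0.611 rad), the other two tags are still up (less than 0.3 rad), all pads are released (within 1 mm of the top), the mounts stand upright (within 0.1 rad), and mounts, tee, coupling and tin are within 20 mm of where they began (((y of mount_b in the frame of rack above 0.0675 m and value of joint tag_left above 0.55 rad and value of joint each of tag_middle, tag_right below 0.3 rad) or (y of mount_b in the frame of rack between -0.0675 and 0.0675 m and value of joint tag_middle above 0.55 rad and value of joint each of tag_left, tag_right below 0.3 rad) or (y of mount_b in the frame of rack below -0.0675 m and value of joint tag_right above 0.55 rad and value of joint each of tag_left, tag_middle below 0.3 rad)) and value of joint each of pad_a, pad_b, pad_c below 0.001 m and angle between each of mount_a, mount_b, mount_c's own z axis and vertical below 0.1 rad and distance of each of mount_a, mount_b, mount_c, tee, coupling, tin from where it was at the start of the episode below 0.02 m and velocity of joint each of tag_left, tag_middle, tag_right below 0.05 rad/s); the robot touches nothing.
It fails at once if a tag other than the softest mount's is pushed down (over 0.3 rad) ((y of mount_b in the frame of rack above 0.0675 m and value of joint any of tag_middle, tag_right above 0.3 rad) or (y of mount_b in the frame of rack between -0.0675 and 0.0675 m and value of joint any of tag_left, tag_right above 0.3 rad) or (y of mount_b in the frame of rack below -0.0675 m and value of joint any of tag_left, tag_middle above 0.3 rad)).
It fails at once if a mount is lifted (over 8 mm) or tipped over (over 0.4 rad) ((z of mount_a in the frame of rack above 0.039 m or angle between mount_a's own z axis and vertical above 0.4 rad) or (z of mount_b in the frame of rack above 0.039 m or angle between mount_b's own z axis and vertical above 0.4 rad) or (z of mount_c in the frame of rack above 0.039 m or angle between mount_c's own z axis and vertical above 0.4 rad)).
It fails at once if a mount or a loose fitting is shifted or carried more than 20 mm (distance of any of mount_a, mount_b, mount_c, tee, coupling, tin from where it was at the start of the episode above 0.02 m).
It also fails if it takes over 48 s, if anything falls off the work surface, if the arm or the gripper's body presses on something with over 40 N, if the wrist force passes 120 N, or if a joint passes its speed limit or range.

## Working session

There is one attempt and no reset: what is moved stays moved. The work goes in short steps, Python scripts to look and compute and a shell command to move; the robot and the scene stay as the last step left them, time stands still between calls to the robot, and variables do not carry over. Pictures are saved under pics/ and viewed, and the job is handed in when it is done.

```bash
ls; mkdir -p pics; python3 - <<'E'
from workcell import arm
import cv2
s=arm.sense();print({k:(v if isinstance(v,(int,float)) else [round(float(x),4) for x in v]) for k,v in s.items()})
for n in("scene","side"):
    cv2.imwrite(f"pics/{n}0.png",arm.camera(n)[:,:,::-1]); print(n,arm.get_calibration(n))
print(arm.get_calibration("wrist"))
E
```

```text
pics
{'t': 0.0, 'joint_positions': [1.2543, 0.7071, -0.0276, 1.485, 0.022, 0.9509, -0.0755], 'joint_vel': [-0.0003, 0.002, 0.0016, -0.0015, 0.0018, -0.0003, -0.0002], 'tau': [-0.0001, -88.319, 1.2345, -23.6174, 0.017, 0.0063, 0.0], 'tcp_pos': [0.1559, -0.5532, 0.2309], 'eef_rot': [0.9906, 0.1369, -0.0001, -0.0005], 'ft_force': [-0.4065, -0.0288, -0.5406], 'ft_torque': [-0.0494, -0.0067, 0.0085], 'grip_width': 0.9998543065524697}
scene {'fx': 505.4650321803753, 'fy': 505.4650321803753, 'cx': 319.91546893294776, 'cy': 202.2274289314061, 'k1': -0.10356709506731701, 'T': array([[-4.13619758e-01,  6.97663250e-01, -5.84965542e-01,
         1.39818855e+00],
       [ 9.10449393e-01,  3.17495972e-01, -2.65100378e-01,
         3.95917634e-01],
       [ 7.73411901e-04, -6.42232277e-01, -7.66509690e-01,
         1.13460607e+00],
       [ 0.00000000e+00,  0.00000000e+00,  0.00000000e+00,
         1.00000000e+00]])}
side {'fx': 384.8245506516417, 'fy': 384.8245506516417, 'cx': 312.62655907729953, 'cy': 200.01176149267963, 'k1': 0.020914724657313855, 'T': array([[ 9.94936783e-01, -6.14999511e-02,  7.94893289e-02,
         5.36162226e-01],
       [-1.00500877e-01, -6.04019031e-01,  7.90607731e-01,
        -6.52820609e-01],
       [-6.09269347e-04, -7.94593460e-01, -6.07141551e-01,
         6.00137008e-01],
       [ 0.00000000e+00,  0.00000000e+00,  0.00000000e+00,
         1.00000000e+00]])}
{'fx': 352.9473519304706, 'fy': 352.9473519304706, 'cx': 319.3486928781787, 'cy': 201.34757399764933, 'k1': -0.07994691084902611, 'tool_from_camera': array([[ 0.00152815, -0.95359483, -0.30108896,  0.07567963],
       [ 0.99999833,  0.00115593,  0.00141442, -0.00101555],
       [-0.00100074, -0.30109062,  0.95359501, -0.14357088],
       [ 0.        ,  0.        ,  0.        ,  1.        ]])}
```

View pics/scene0.png

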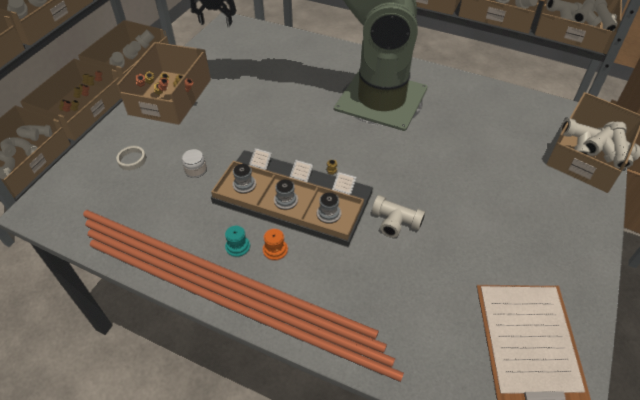

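View pics/side0.png

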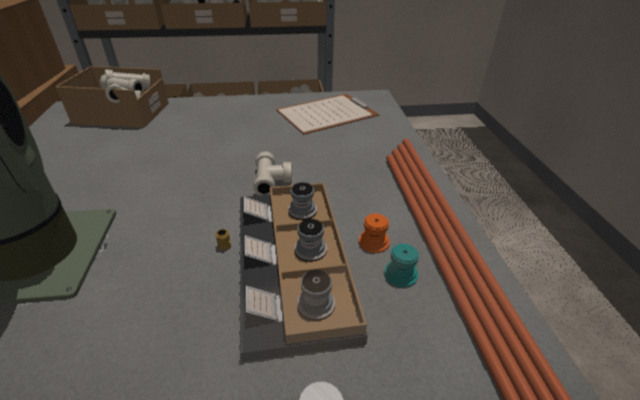

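The scene picture shows the rack with pads near (242,170), (285,186) and (329,201), which are right, middle and left as the robot sees them. In the side picture the pads are near (316,278), (311,227) and (303,188). I'll zoom in to measure them.

```bash
cat > h.py <<'E'
import numpy as np, cv2
from workcell import arm
def ray(name,uv,T=None):
    c=arm.get_calibration(name)
    if T is None: T=c["T"]
    d=np.array([(uv[0]-c["cx"])/c["fx"],(uv[1]-c["cy"])/c["fy"]]); u=d.copy()
    for _ in range(20): u=d/(1+c["k1"]*(u@u))
    v=T[:3,:3]@np.array([u[0],u[1],1]); return T[:3,3],v
def onz(name,uv,z,T=None):
    o,v=ray(name,uv,T); return o+v*(z-o[2])/v[2]
def proj(name,P,T=None):
    c=arm.get_calibration(name)
    if T is None: T=c["T"]
    p=np.linalg.inv(T)@np.append(P,1); u=p[:2]/p[2]; u=u*(1+c["k1"]*(u@u))
    return u*c["fx"]+[c["cx"],c["cy"]]
E
python3 - <<'E'
import cv2
a=cv2.imread("pics/scene0.png")[135:250,200:380]; cv2.imwrite("pics/sz.png",cv2.resize(a,None,fx=4.4,fy=4.4,interpolation=cv2.INTER_CUBIC))
a=cv2.imread("pics/side0.png")[170:350,200:380]; cv2.imwrite("pics/dz.png",cv2.resize(a,None,fx=3.3,fy=3.3,interpolation=cv2.INTER_CUBIC))
E
```

```text
(no output)
```

View pics/sz.png

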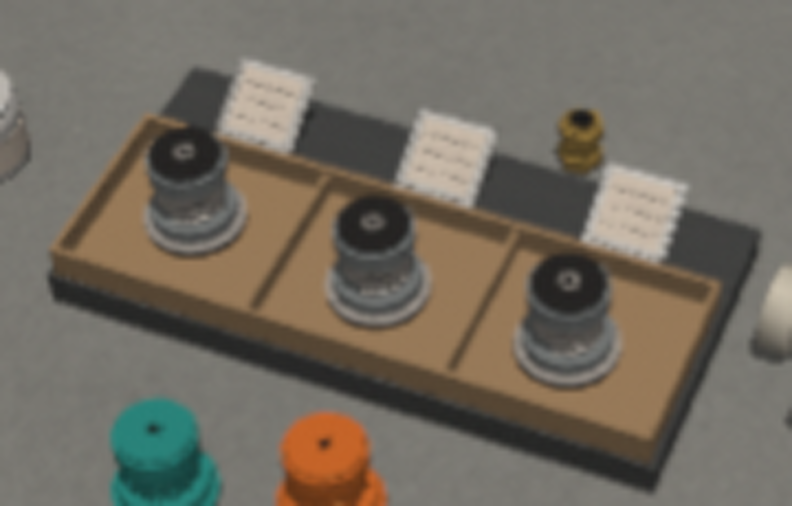

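View pics/dz.png

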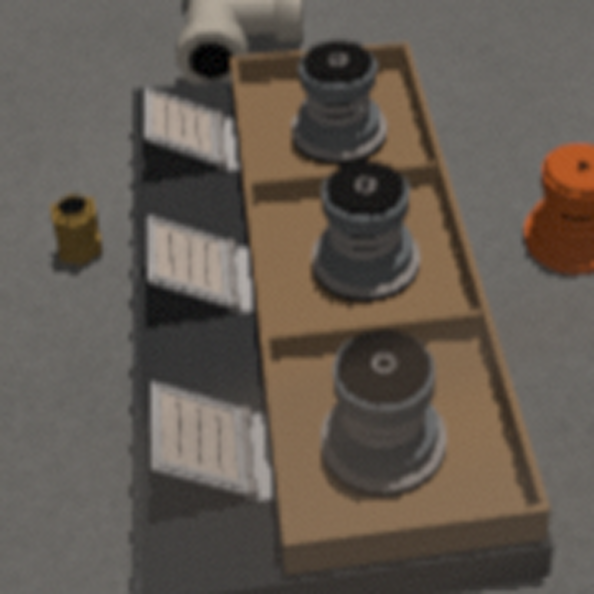

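```bash
python3 - <<'E'
from h import *
S=lambda x,y:(200+(x+.5)/4.4-.5,135+(y+.5)/4.4-.5); D=lambda x,y:(200+(x+.5)/3.3-.5,170+(y+.5)/3.3-.5)
for n,a,b in(("L",(569,281),(338,60)),("M",(373,222),(365,184)),("R",(184,151),(383,363))):
    print(n,onz("scene",S(*a),.097).round(4),onz("side",D(*b),.097).round(4))
for n,p in(("nr",(152,117)),("nl",(718,285)),("fl",(655,440)),("fr",(53,250))): print(n,onz("scene",S(*p),.052).round(4))
for n,p in(("nl",(233,60)),("fl",(408,45)),("fr",(548,512)),("nr",(284,548))): print("side",n,onz("side",D(*p),.052).round(4))
# tag free edge corners (z~.065 raised) scene
for n,p in(("Rtag",((243,60),(313,78))),("M",((425,110),(496,127))),("L",((611,163),(687,183)))):
    print(n,[onz("scene",S(*q),.0655).round(4) for q in p])
for n,p in(("L",((145,90),(145,147))),("M",((148,216),(148,285))),("R",((153,382),(150,465)))):
    print(n,[onz("side",D(*q),.0655).round(4) for q in p])
print(onz("scene",S(581,117),.042),onz("side",D(73,204),.042))
E
```

```text
L [0.5843 0.0537 0.097 ] [0.583  0.0496 0.097 ]
M [ 0.5907 -0.0777  0.097 ] [ 0.589  -0.0797  0.097 ]
R [ 0.5863 -0.2171  0.097 ] [ 0.5849 -0.2192  0.097 ]
nr [ 0.5323 -0.28    0.052 ]
nl [0.5126 0.1268 0.052 ]
fl [0.6427 0.1369 0.052 ]
fr [ 0.6635 -0.2768  0.052 ]
side nl [0.5097 0.1203 0.052 ]
side fl [0.6412 0.1264 0.052 ]
side fr [ 0.6608 -0.2841  0.052 ]
side nr [ 0.529 -0.291  0.052]
Rtag [array([ 0.4693, -0.2424,  0.0655]), array([ 0.4651, -0.1899,  0.0655])]
M [array([ 0.4611, -0.1063,  0.0655]), array([ 0.4557, -0.0559,  0.0655])]
L [array([0.4543, 0.0273, 0.0655]), array([0.4502, 0.0798, 0.0655])]
L [array([0.4486, 0.0712, 0.0655]), array([0.4512, 0.0079, 0.0655])]
M [array([ 0.4558, -0.06  ,  0.0655]), array([ 0.4582, -0.1196,  0.0655])]
R [array([ 0.4637, -0.1925,  0.0655]), array([ 0.4642, -0.2461,  0.0655])]
[ 0.40207385 -0.0166312   0.042     ] [ 0.40314489 -0.01732341  0.042     ]
```

Both cameras agree to about 3 mm. The left, middle and right pads are at about (0.584, 0.052), (0.590, -0.079) and (0.586, -0.218), and the rack yaw is about 0.048 rad. I'll shut the gripper and move above the left pad.

```bash
python3 -m inch '[[1,4,-3.2,0,0,0,0],[1,8,-6.5,0,0,0,0.02],[1,12,-9.7,1,0,0,0.04],[1,16,-13,2,0,0,0.06],[1,20,-16.2,3,0,0,0.08],[1,24,-19.5,4,0,0,0.1],[1,28,-22.7,5,0,0,0.12],[1,32,-26,6,0,0,0.14],[1,36,-29.2,7,0,0,0.16],[1,40,-32.5,8,0,0,0.18],[1,44,-35.7,8,0,0,0.2],[1,48,-39,8,0,0,0.22],[1,52,-42.2,8,0,0,0.226],[1,56,-45.4,8,0,0,0.226],[1,57.6,-46.7,8,0,0,0.226],[1,57.6,-46.7,8,0,0,0.226],[1,57.6,-46.7,8,0,0,0.226]]' 40; python3 - <<'E'
from h import *
s=arm.sense(); print(s["t"],s["tcp_pos"],s["eef_rot"],s["ft_force"],s["grip_width"])
cv2.imwrite("pics/side1.png",arm.camera("side")[:,:,::-1]); 
from scipy.spatial.transform import Rotation as R
T=np.eye(4);T[:3,:3]=R.from_quat(s["eef_rot"]).as_matrix();T[:3,3]=s["tcp_pos"]
print(T.round(3)); cv2.imwrite("pics/w1.png",arm.camera("wrist")[:,:,::-1])
Tc=T@arm.get_calibration("wrist")["tool_from_camera"]
for P in((.584,.052,.097),(.59,-.079,.097),(.451,.05,.0655)):print(proj("wrist",P,Tc),proj("side",P))
E
```

```text
t: 2.22
tcp_pos: [0.5832, 0.0516, 0.1512]
eef_rot: [1.0, 0.024, -0.0, -0.0]
ft_force: [0.5, -0.0, 0.1]
grip_width: 0.002
2.225 [0.5831506  0.05164531 0.15121154] [ 9.99713299e-01  2.39395496e-02 -4.28690443e-04 -1.82510310e-04] [ 0.51777329 -0.04254577  0.06712702] 0.002321026537302594
[[ 0.999  0.048 -0.001  0.583]
 [ 0.048 -0.999  0.     0.052]
 [-0.001 -0.    -1.     0.151]
 [ 0.     0.     0.     1.   ]]
[319.48130387 220.76131593] [302.44149273 187.186506  ]
[531.75510576 220.85396867] [310.71202508 225.15734614]
[313.78816405 360.3597385 ] [244.27708982 202.45387156]
```

View pics/w1.png

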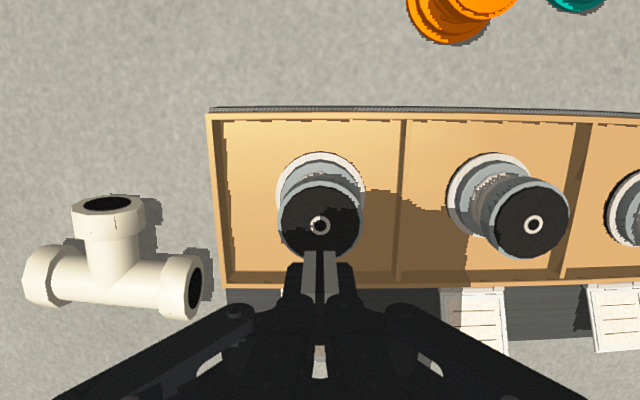

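View pics/side1.png

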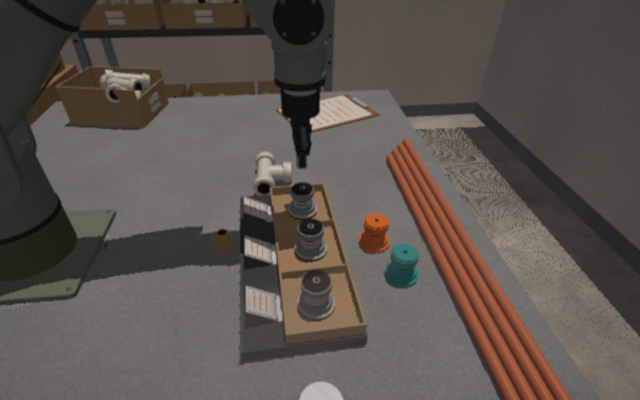

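The wrist view shows the left pad centred at (320,225), against a predicted (319.5,221), so the tool is centred to about 2 mm. Next I'll press in steps.

```bash
python3 -m inch '[[1,0,0,3,0,0,0],[1,0,0,5.0,0,0,0],[1,0,0,5.0,0,0,0]]'; for i in 1; do python3 -m inch '[[1,0,0,0.4,0,0,0],[1,0,0,0.6,0,0,0],[1,0,0,0.6,0,0,0],[1,0,0,0.6,0,0,0]]'; done;  python3 -m inch '[[1,0,0,0.2,0,0,0],[1,0,0,0.2,0,0,0],[1,0,0,0.2,0,0,0]]';
```

```text
t: 2.7
tcp_pos: [0.5826, 0.051, 0.1007]
eef_rot: [1.0, 0.023, -0.001, -0.0]
ft_force: [-0.2, -0.1, -0.2]
grip_width: -0.001
t: 3.2
tcp_pos: [0.5828, 0.0508, 0.095]
eef_rot: [1.0, 0.023, -0.001, -0.0]
ft_force: [0.5, -2.1, 3.3]
grip_width: 0.001
t: 3.58
tcp_pos: [0.5828, 0.0508, 0.0932]
eef_rot: [1.0, 0.023, -0.001, -0.0]
ft_force: [-1.1, -1.6, 5.1]
grip_width: 0.002
```

```bash
python3 -m inch '[[1,0,0,0.2,0,0,0],[1,0,0,0.2,0,0,0],[1,0,0,0.2,0,0,0]]'; python3 -m inch '[[1,0,0,0.2,0,0,0],[1,0,0,0.2,0,0,0],[1,0,0,0.2,0,0,0]]';
```

```text
t: 3.95
tcp_pos: [0.5828, 0.0508, 0.0913]
eef_rot: [1.0, 0.023, -0.001, -0.0]
ft_force: [-2.2, -2.0, 6.9]
grip_width: 0.003
t: 4.32
tcp_pos: [0.5828, 0.0508, 0.0896]
eef_rot: [1.0, 0.023, -0.001, -0.0]
ft_force: [-1.9, -1.6, 9.5]
grip_width: 0.001
```

The left mount takes about 1.15 N/mm. Next is the middle one.

```bash
python3 -m inch '[[1,0,0,-2,0,0,0],[1,0,0,-4,0,0,0],[1,0,5,-4,0,0,0],[1,0,10,-4,0,0,0],[1,0,13,-4,0,0,0],[1,0,13,-4,0,0,0],[1,0,13,-4,0,0,0],[1,0,13,-1.1,0,0,0],[1,0,13,-1.1,0,0,0],[1,0,13,-1.1,0,0,0]]'; python3 -m inch '[[1,0,0,0.4,0,0,0],[1,0,0,0.6,0,0,0],[1,0,0,0.6,0,0,0],[1,0,0,0.6,0,0,0]]'; for i in 1 2 3; do python3 -m inch '[[1,0,0,0.2,0,0,0],[1,0,0,0.2,0,0,0],[1,0,0,0.2,0,0,0]]'; done
```

```text
t: 5.58
tcp_pos: [0.5892, -0.0785, 0.1013]
eef_rot: [1.0, 0.024, -0.0, -0.0]
ft_force: [0.4, 0.3, 0.2]
grip_width: 0.001
t: 6.08
tcp_pos: [0.5895, -0.0782, 0.0956]
eef_rot: [1.0, 0.024, -0.0, -0.0]
ft_force: [1.4, 2.8, 4.8]
grip_width: 0.003
t: 6.45
tcp_pos: [0.5895, -0.0782, 0.0938]
eef_rot: [1.0, 0.024, -0.0, -0.0]
ft_force: [-0.4, 2.8, 7.6]
grip_width: 0.003
t: 6.82
tcp_pos: [0.5895, -0.0782, 0.0921]
eef_rot: [1.0, 0.024, 0.0, -0.0]
ft_force: [-1.5, 2.2, 11.0]
grip_width: 0.001
t: 7.2
tcp_pos: [0.5895, -0.0782, 0.0906]
eef_rot: [1.0, 0.024, 0.0, -0.0]
ft_force: [-2.5, 3.5, 13.2]
grip_width: 0.0
```

The middle mount takes about 1.7 N/mm. Now the right one.

```bash
python3 -m inch '[[1,0,0,-2,0,0,0],[1,0,0,-4,0,0,0],[1,-0.4,5,-4,0,0,0],[1,-0.8,10,-4,0,0,0],[1,-1.1,14,-4,0,0,0],[1,-1.1,14,-4,0,0,0],[1,-1.1,14,-4,0,0,0],[1,-1.1,14,-1,0,0,0],[1,-1.1,14,-1,0,0,0],[1,-1.1,14,-1,0,0,0]]'; python3 -m inch '[[1,0,0,0.4,0,0,0],[1,0,0,0.6,0,0,0],[1,0,0,0.6,0,0,0],[1,0,0,0.6,0,0,0]]'; for i in 1 2 3; do python3 -m inch '[[1,0,0,0.2,0,0,0],[1,0,0,0.2,0,0,0],[1,0,0,0.2,0,0,0]]'; done
```

```text
t: 8.45
tcp_pos: [0.5856, -0.2181, 0.1013]
eef_rot: [1.0, 0.024, 0.0, -0.0]
ft_force: [0.5, 0.5, 0.5]
grip_width: -0.0
t: 8.95
tcp_pos: [0.5857, -0.2181, 0.0955]
eef_rot: [1.0, 0.024, 0.001, -0.0]
ft_force: [0.8, 0.8, 2.4]
grip_width: 0.002
t: 9.32
tcp_pos: [0.5857, -0.2181, 0.0935]
eef_rot: [1.0, 0.024, 0.001, -0.0]
ft_force: [1.3, -0.5, 2.9]
grip_width: -0.003
t: 9.7
tcp_pos: [0.5857, -0.2181, 0.0915]
eef_rot: [1.0, 0.024, 0.001, -0.0]
ft_force: [-0.0, 0.7, 3.5]
grip_width: 0.002
t: 10.07
tcp_pos: [0.5857, -0.2181, 0.0896]
eef_rot: [1.0, 0.024, 0.001, -0.0]
ft_force: [-0.5, 1.9, 5.5]
grip_width: 0.002
```

The right mount takes about 0.5 N/mm, with some noise. I'll confirm with one deeper press, still short of the stop.

```bash
for i in 1 2; do python3 -m inch '[[1,0,0,0.2,0,0,0],[1,0,0,0.2,0,0,0],[1,0,0,0.2,0,0,0]]'; done;python3 -m inch '[[1,0,0,-2,0,0,0],[1,0,0,-5,0,0,0],[1,0,0,-5,0,0,0],[1,0,0,-5,0,0,0]]'; python3 - <<'E'
from h import *
cv2.imwrite("pics/side2.png",arm.camera("side")[:,:,::-1]); cv2.imwrite("pics/sc2.png",cv2.resize(arm.camera("scene")[135:250,200:380,::-1],None,fx=4.4,fy=4.4,interpolation=cv2.INTER_CUBIC))
s=arm.sense()
from scipy.spatial.transform import Rotation as R
T=np.eye(4);T[:3,:3]=R.from_quat(s["eef_rot"]).as_matrix();T[:3,3]=s["tcp_pos"]
for P in ((.466,-.217,.0655),(.451,.05,.0655)): print(np.linalg.inv(T)@[*P,1])
E
```

```text
t: 10.45
tcp_pos: [0.5857, -0.2181, 0.0877]
eef_rot: [1.0, 0.024, 0.001, -0.0]
ft_force: [-0.9, 1.9, 6.0]
grip_width: 0.001
t: 10.82
tcp_pos: [0.5857, -0.2181, 0.0858]
eef_rot: [1.0, 0.024, 0.001, -0.0]
ft_force: [-1.5, 1.1, 7.0]
grip_width: 0.002
t: 11.32
tcp_pos: [0.5853, -0.2181, 0.1352]
eef_rot: [1.0, 0.024, 0.0, -0.0]
ft_force: [0.7, 0.8, 0.1]
grip_width: -0.0
[-0.11909679 -0.0066874   0.06943854  1.        ]
[-0.1212291  -0.27409977  0.06971484  1.        ]
```

View pics/side2.png

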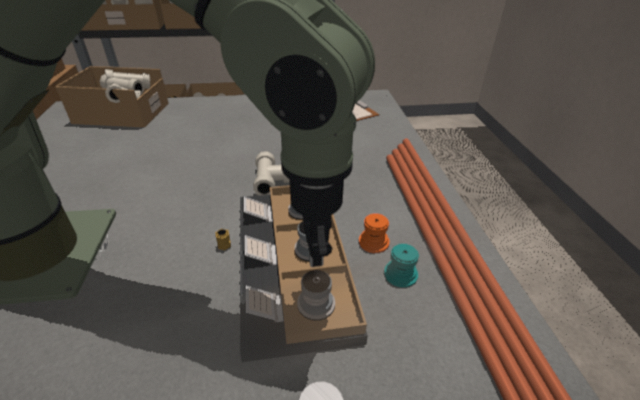

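The right mount gives about 0.47 N/mm over 10 mm, so it is the softest. The side picture shows all three tags up, with the right one at (262,303). I'll move over the right tag's free edge and push down.

```bash
python3 -m inch '[[1,-4,-0.2,0,0,0,0],[1,-8,-0.4,0,0,0,0],[1,-12.5,-0.7,0,0,0,0],[1,-12.5,-0.7,0,0,0,0],[1,-12.5,-0.7,3,0,0,0],[1,-12.5,-0.7,6,0,0,0],[1,-12.5,-0.7,7,0,0,0],[1,-12.5,-0.7,8,0,0,0],[1,-12.5,-0.7,9,0,0,0],[1,-12.5,-0.7,9.7,0,0,0],[1,-12.5,-0.7,9.9,0,0,0],[1,-12.5,-0.7,9.9,0,0,0]]'; python3 -m inch '[[1,0,0,0.2,0,0,0],[1,0,0,0.2,0,0,0],[1,0,0,0.2,0,0,0]]'
```

```text
t: 12.92
tcp_pos: [0.4603, -0.2169, 0.036]
eef_rot: [1.0, 0.024, 0.0, -0.0]
ft_force: [-0.1, -0.7, 0.0]
grip_width: 0.001
t: 13.3
tcp_pos: [0.4603, -0.2169, 0.0341]
eef_rot: [1.0, 0.024, 0.0, -0.0]
ft_force: [0.3, -0.1, -0.7]
grip_width: 0.0
```

The force reads near zero, so I'll look before going on.

```bash
python3 - <<'E'
from h import *
a=arm.camera("side")[170:350,180:380,::-1]; b=arm.camera("wrist")[:,:,::-1]
cv2.imwrite("pics/s3.png",cv2.resize(a,None,fx=3.3,fy=3.3,interpolation=cv2.INTER_CUBIC)); cv2.imwrite("pics/w3.png",b)
E
```

```text
(no output)
```

View pics/s3.png

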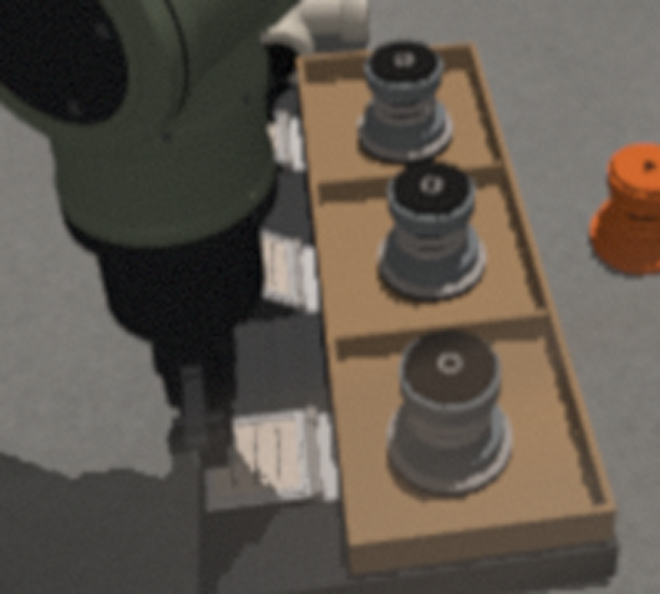

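View pics/w3.png

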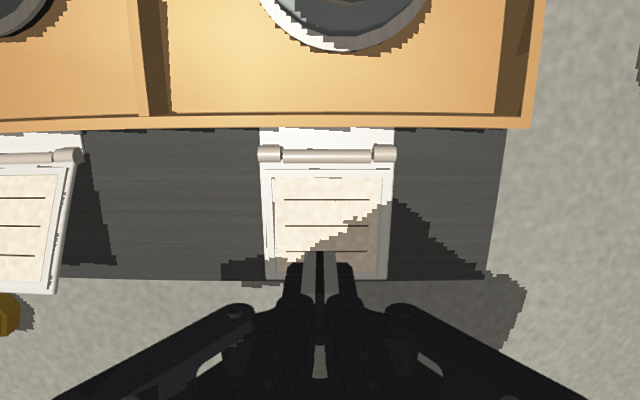

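The tag under the fingers now looks almost flat: it covers (265-390, 165-278) in the wrist view, and the middle tag is still raised. I'll press on gently until the force shows the stop.

```bash
python3 -m inch '[[1,0,0,0.15,0,0,0],[1,0,0,0.15,0,0,0],[1,0,0,0.15,0,0,0]]'; python3 -m inch '[[1,0,0,0.1,0,0,0],[1,0,0,0.1,0,0,0],[1,0,0,0.1,0,0,0]]'
```

```text
t: 13.78
tcp_pos: [0.4603, -0.217, 0.0333]
eef_rot: [1.0, 0.024, 0.001, -0.0]
ft_force: [-4.6, 1.1, 19.0]
grip_width: 0.003
t: 14.15
tcp_pos: [0.4603, -0.2171, 0.0331]
eef_rot: [1.0, 0.024, 0.001, -0.0]
ft_force: [-4.3, 1.1, 23.5]
grip_width: 0.003
```

The tag is hard against its stop at 23 N. I'll retreat and check.

```bash
python3 -m inch '[[1,0,0,-4,0,0,0],[1,0,0,-9,0,0,0],[1,-1,0,-14,0,0,0],[1,-3,4,-18,0,0,0],[1,-4,9,-20,0,0,0],[1,-4,14,-20,0,0,0],[1,-4,19,-20,0,0,0],[1,-4,22,-20,0,0,0],[1,-4,22,-20,0,0,0],[1,-4,22,-20,0,0,0]]'; python3 - <<'E'
from h import *
a=arm.camera("side")[150:350,180:380,::-1]; b=arm.camera("scene")[120:250,160:450,::-1]
cv2.imwrite("pics/s4.png",cv2.resize(a,None,fx=3,fy=3,interpolation=cv2.INTER_CUBIC)); cv2.imwrite("pics/c4.png",cv2.resize(b,None,fx=2.7,fy=2.7,interpolation=cv2.INTER_CUBIC))
E
```

```text
t: 15.4
tcp_pos: [0.4308, -0.4382, 0.2328]
eef_rot: [1.0, 0.024, 0.001, -0.001]
ft_force: [0.3, -0.3, 0.6]
grip_width: -0.001
```

View pics/s4.png

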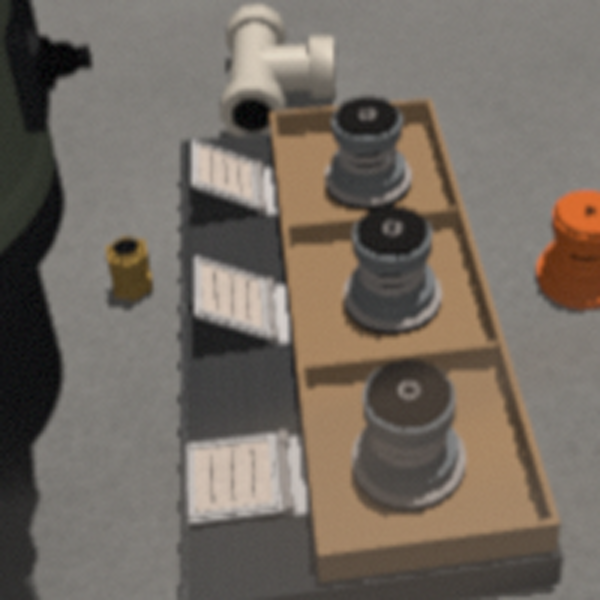

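View pics/c4.png

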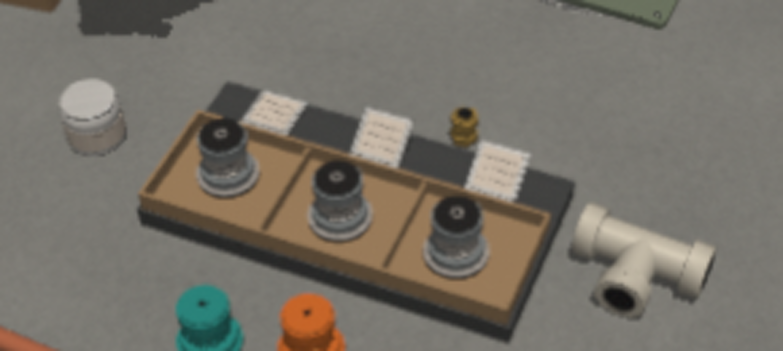

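The right tag is flat, at (238,475) in the side view. The other two are up at (232,175) and (235,298), and the mounts and fittings have not moved. The arm is clear.

```bash
python3 -c "
from workcell import arm
print(arm.finish_job())"
```

```text
the job is handed in; nothing more can be done
None
```

The job is handed in: I pressed the left, middle and right pads in that order, then pushed the right bay's tag flat.

- **Stiffness:** the springs measured about 1.15 N/mm (left), 1.7 N/mm (middle) and 0.47 N/mm (right), so the right mount is the softest. The force readings were noisy by about 0.5 to 1 N. I pressed the right pad about 4 mm deeper to be sure, and it gave the same result.
- **Tag:** the force read near zero with the right tag already almost flat. I pressed about 1 mm further until it met its stop, at about 23 N with the fingertips 33 mm above the table.
- **Final check:** the last pictures, taken with the arm clear, show the right tag flat, the other two up and all pads released. The mounts, tee, coupling and tin look unmoved, judged by eye only. No check failed. The job took about 15.5 s of the 48 s allowed.

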